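Pack a plaster mould in the mould press

TASK

Pack the plaster mould tight in the press: by trial, find the one of the three wooden packing pieces that slides snugly, handle up, into the middle of the gap between the mould and the sprung metal plate, and leave it there, pushed fully home and let go, with the needle of the dial in the green. Feel your way in and never force a piece that jams, for the plaster chips. Leave the two other pieces on the ware board, and do not disturb the other pots and things.

Things in the scene. Friction and masses are not known exactly. Their poses are not given: they have to be found in the camera images.
- press: fixed mould press: wooden base 150 (x) x 360 (y) x 20 mm thick, white mould, sprung metal plate, blue housing. Origin at table level under the middle of the resting plate's face, which looks along the press's -y to the mould; z up, y the clamping direction. Housing y 32 to 112 mm, dial top 75 mm high.
- plate_rest (a point): fixed point of the press: middle of the upper edge of the plate's face at rest (press y = 0, 70 mm above the table). Plate 80 mm wide (x), 12 mm thick; it gives towards the press's +y against a spring of 1 N/mm with 1 N preload, to a hard stop at 5.5 mm. The plaster chips if all contact forces of a piece on press and mould add up to 60 N (squeeze on both sides plus push): push under 20 N.
- gap_floor (a point): fixed point of the press on its base, 20 mm above the table, at press x = 0, y = 0: the gap lies from here towards -y, 50 mm deep. The white mould (110 mm wide in x, 122 mm long, top 71 mm above the table) bounds it; its face is clamped somewhere at press y -30.5 to -38.5 mm (not measured: the gap's width) and does not give.
- needle (a joint): needle of the dial on the blue housing, rad, clockwise seen from above: 0 with the plate at rest, 0.4 rad per mm that the plate is pushed back. Yellow (too loose) below 0.28, green from 0.28 to 1.72 (plate pushed back 0.7 to 4.3 mm), red (too tight) above, stop at 2.2
- board: dark wooden ware board fixed to the table, 300 (x) x 400 (y) x 18 mm thick; origin under its centre. The packing pieces stand on it along its -x half, facing different ways by up to 0.2 rad from the board's axes; pots stand on its +x half
- pack34: loose wooden packing piece, 34 mm thick (y), 60 mm wide (x), yellow handle tab on top. Origin at the centre of its foot, z up. Wood from 0 to 52 mm; its lowest 20 mm taper on both broad faces to a foot 23 mm thick. Tab 20 mm thick (y), 34 mm wide (x), from 52 to 98 mm above the foot. 80 to 140 g. Starts upright on the ware board; places are swapped.
- pack37: loose middle-sized (a wise first try) wooden packing piece, 37 mm thick (y), 60 mm wide (x), blue handle tab on top. Origin at the centre of its foot, z up. Wood from 0 to 52 mm; its lowest 20 mm taper on both broad faces to a foot 26 mm thick. Tab 20 mm thick (y), 34 mm wide (x), from 52 to 98 mm above the foot. 80 to 140 g. Starts upright on the ware board; places are swapped.
- pack40: loose wooden packing piece, 40 mm thick (y), 60 mm wide (x), red handle tab on top. Origin at the centre of its foot, z up. Wood from 0 to 52 mm; its lowest 20 mm taper on both broad faces to a foot 29 mm thick. Tab 20 mm thick (y), 34 mm wide (x), from 52 to 98 mm above the foot. 80 to 140 g. Starts upright on the ware board; places are swapped.
- bowl: bystander: clay bowl, rim 100 mm across, 55 mm tall, on the ware board; origin under its centre
- pot: bystander: closed clay pot 84 mm across, 80 mm tall, on the ware board; origin under its centre
- potlid: bystander: clay pot lid 84 mm across, 32 mm tall with a knob, on the ware board; origin under its centre
- glaze: bystander: glaze jar 64 mm across, 100 mm tall, on the table; origin under its centre
- brush: bystander: brush lying on the table; origin under its middle
- cup: bystander: blue ceramic cup 70 mm across, 80 mm tall, on the table; origin under its centre
Not all that is in view belongs to the job. Leave any purple look-alike of the pack37 alone. Leave any purple look-alike of the pack34 alone.

How it is judged:
By the outcome, as a careful person would: the job done as asked, in the order asked, and still so for the second after the job is handed in, with the robot touching nothing.
It also fails if it takes over 72 s, if anything falls off the work surface, if the arm or the gripper's body presses on something with over 40 N, if the wrist force passes 120 N, or if a joint passes its speed limit or range.

ROBOT

A 6-joint arm with a two-finger parallel gripper is mounted at the origin on the work surface. World frame = base frame: x ahead of the robot, y to its left, z up, the work surface at z = 0. Lengths are in m, angles in rad, forces in N, time in s.
With the tool pointing down it reaches from about 0.25 to 0.775 m from the base axis. Payload 4 kg.
Tool frame: the origin (TCP) lies midway between the tips of the shut fingers; the grasp point (between the pads) lies arm.tcp_to_grasp behind it (arm.tcp_to_grasp is the distance from the TCP to the grasp point, in m); z points along the fingers, y is the line along which they close (so a half turn about z gives the same grasp; the last joint's range is limited). The gripper opens to 85 mm and grips with 20 to 120 N. Pads are 22 mm wide; open, the fingers measure 114 mm over their backs; the gripper's body (76 mm by 85 mm) begins 54 mm behind the grasp point. The pads swing forward as they close: fully open they stand 13 mm farther back than shut.
Start: joints at [1.039, 0.087, 1.371, -0, 1.684, -0.103], TCP at [0.229, 0.5, 0.196] pointing down, gripper open.
Joint ranges: [-3.1, 3.1], [-0.76, 2.03], [0.27, 2.55], [-1.08, 4.22], [0.17, 2.65], [-2.57, 2.57]. Speed limits (rad/s): [2.79, 2.79, 3.14, 3.14, 3.14, 3.14].

INTERFACE

Orientations are given as a unit quaternion [w, x, y, z].
In Python, from plant import sensors, camera, camera_model, arm gives the robot as it stands. The module is installed in compiled form; this text tells all that it offers.
- The arm moves only by the tool arm_command, never from a script. Its argument "moves" is text: rows parted by semicolons, each of 5 numbers parted by spaces: the shift along the world's x, y, z in mm, then the turn about the world's z in degrees, then the finger opening in mm, from 0 to 85.4. A call has 1 to 8 rows; each row shifts and turns the commanded pose from where the row before left it; what a row does not reach is not made up. A row lasts 1/12 s, in which the tool goes at most 41.7 mm and 7.16 degrees, less where a joint would pass 70% of its speed; a pose out of reach is approached as far as the arm can. A call with a gripper value outside its range is refused whole. The fingers move at their own pace and stop on an object; "newtons" is the grip in N (left out, the last holds). Time passes only in rows, so rows that do not move let the fingers close. It gives the time, the measured TCP pose, the force, the opening and the grip force at its end, in the units of the state.
- sensors.get_obs(): the state, without advancing time (a new reading comes with each control period).
- camera(name): name is "side" or "top" or "wrist"; returns the picture (400x640x3 uint8, blue, green, red); there is no depth.
- camera_model(name): a dict with "fovy" (degrees; the focal length in pixels is half the picture's height over the tangent of half this angle, whatever the lens; pixels are square), "cx", "cy" (the principal point, pixels), "dist" ([k1, k2, p1, p2, k3] as OpenCV has them; the pictures are not rectified), "position" and "attitude" of the camera in the world. Camera axes: x right, y up, looking along -z (the intrinsics and any distortion apply to the point x, -y, -z); pixel columns grow to the right and rows downward; lengths in m; the calibration is good to about 2 mm. A picture is of the moment at which its call begins: read the wrist's pose just before it. camera_model takes no time and is no camera call; for the wrist camera it gives the pose at the moment of the call.
- arm.hand_in(): hands the job in; it is judged then, once.
The state is a dict: "time": time; "q": joint angles; "dq": joint speeds; "tau": joint torques, N m; "eef_pos": TCP position; "ee_rot": TCP orientation; "force": force on the tool from outside, world axes, zero at the start; "wrist_torque": the same for the moment, N m; "width": opening from 0.0 (shut) to 1.0 (fully open); "finger_force": force on a finger pad.
Only numpy, scipy, OpenCV 4.12 (cv2) and the standard library are available. Lean on these libraries where they do the work, as an engineer would, in place of code of your own. Each camera call takes 0.05 s, during which the arm holds its last target. There are 200 camera calls.

## Working session

There is one attempt and no reset: what is moved stays moved. The work goes in short steps, Python scripts to look and compute and a tool call to move; the robot and the scene stay as the last step left them, time stands still between calls to the robot, and variables do not carry over. Pictures are saved under pics/ and viewed, at most 13 in all, crops included, and the job is handed in when it is done.

Besides the shell and the picture viewer there is one more tool, called after "Request:" as name(argument=value, ...) on one line, values as JSON. arm_command: Moves the arm, as the interface text tells. Its arguments: {"type":"object","properties":{"moves":{"type":"string"},"newtons":{"type":"number"}},"required":["moves"]}

```bash
mkdir -p pics; cat > h.py <<'E'
import numpy as np,cv2
from scipy.spatial.transform import Rotation as R
from plant import sensors,camera,camera_model,arm
def K(m):
    f=200/np.tan(np.radians(m['fovy'])/2); return np.array([[f,0,m['cx']],[0,f,m['cy']],[0,0,1]])
def rot(m):
    a=np.array(m['attitude'],float)
    return a if a.shape==(3,3) else R.from_quat(a[[1,2,3,0]]).as_matrix()
def back(m,uv,z):
    "pixels -> world at height z"
    p=cv2.undistortPoints(np.array(uv,float).reshape(-1,1,2),K(m),np.array(m['dist'],float)).reshape(-1,2)
    d=np.c_[p[:,0],-p[:,1],-np.ones(len(p))]@rot(m).T
    o=np.array(m['position']); return o+d*((np.asarray(z)-o[2])/d[:,2])[:,None]
def proj(m,X):
    c=(np.atleast_2d(X)-np.array(m['position']))@rot(m)
    c=c*[1,-1,-1]
    return cv2.projectPoints(c,np.zeros(3),np.zeros(3),K(m),np.array(m['dist'],float))[0].reshape(-1,2)
E
python3 - <<'E'
from h import *
o=sensors.get_obs();print({k:np.round(v,3).tolist() for k,v in o.items()}, arm.tcp_to_grasp)
for n in('top','side'):
    im=camera(n);cv2.imwrite(f'pics/{n}0.png',im);m=camera_model(n);print(n,m)
E
```

```text
{'time': 0.0, 'q': [1.039, 0.088, 1.372, 0.0, 1.684, -0.103], 'dq': [-0.002, 0.002, 0.001, -0.0, -0.0, 0.0], 'tau': [0.001, -35.187, -31.327, -0.0, 0.011, 0.0], 'eef_pos': [0.228, 0.5, 0.195], 'ee_rot': [-0.0, 0.213, 0.977, -0.001], 'force': [-0.288, -0.178, 0.437], 'wrist_torque': [-0.024, 0.038, -0.036], 'finger_force': 0.0, 'width': 0.998} 0.0187
top {'fovy': 49.7887931105702, 'cx': 324.7352294001503, 'cy': 206.75046813157883, 'dist': array([-0.06230346,  0.        ,  0.        ,  0.        ,  0.        ]), 'position': array([0.3404087 , 0.02111115, 1.35979079]), 'attitude': array([ 0.70553809,  0.06185519, -0.06189864, -0.70324853])}
side {'fovy': 53.23225589723095, 'cx': 316.9837322318863, 'cy': 197.25760228136605, 'dist': array([-0.04050816,  0.        ,  0.        ,  0.        ,  0.        ]), 'position': array([ 0.16308821, -0.53761849,  0.92059889]), 'attitude': array([ 0.90186683,  0.32378722, -0.09948188, -0.26814437])}
```

View pics/top0.png

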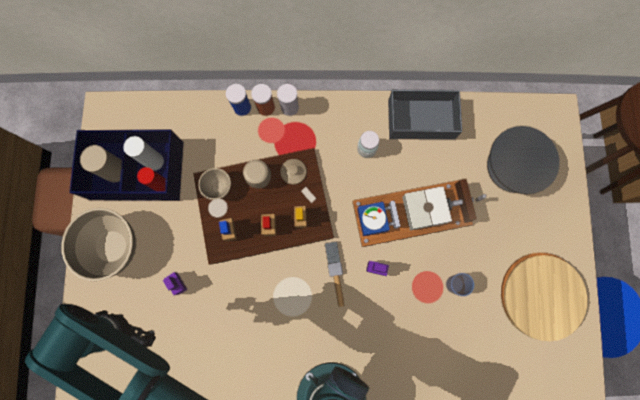

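View pics/side0.png

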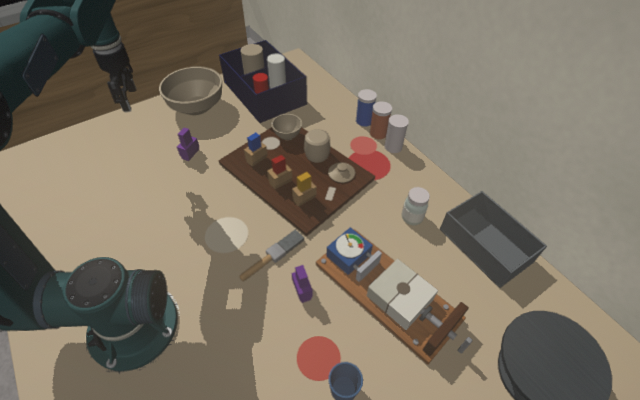

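The top view shows five piece-like things: blue tab (225,227), red (267,223), yellow (300,215), and purple look-alikes (174,283) and (377,268), which I'll leave alone. The press is at about (415,212). I'll start with blue (pack37) and check it in a close crop.

```bash
python3 - <<'E'
from h import *
im=cv2.imread('pics/top0.png')
a=cv2.resize(im[190:265,195:335],None,fx=5.7,fy=5.7,interpolation=cv2.INTER_CUBIC)[:, :798]
b=cv2.resize(im[170:250,345:485],None,fx=5.7,fy=5.7,interpolation=cv2.INTER_CUBIC)[:, :798]
cv2.imwrite('pics/c1.png',a);cv2.imwrite('pics/c2.png',b)
E
```

```text
(no output)
```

View pics/c1.png

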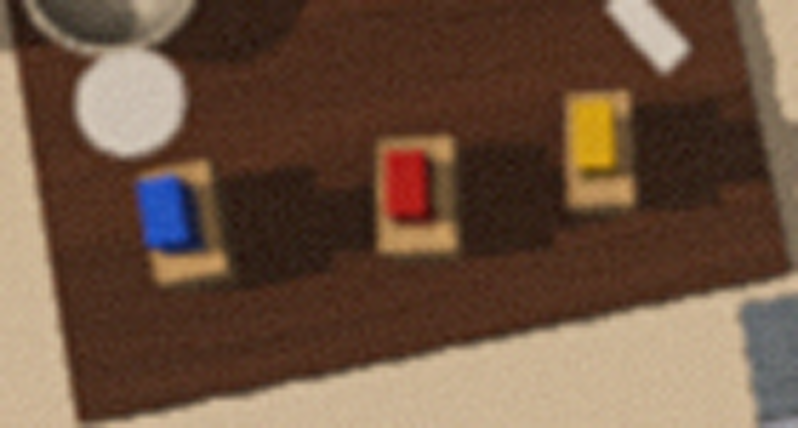

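View pics/c2.png

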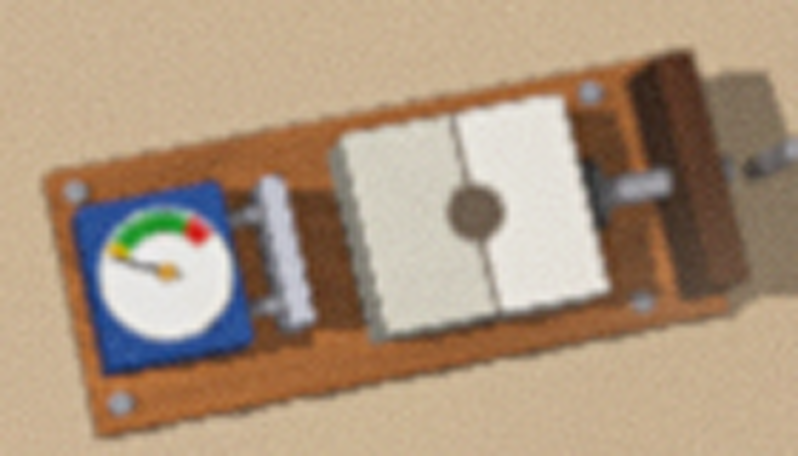

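The crop confirms: blue tab on bare wood, with tab-top corners about (137,180),(178,174),(192,242),(147,250). The needle is at the yellow rest position. The plate face edge runs (283,176)-(312,322) and the mould edge about (345,138)-(388,334).

```bash
cat > meas.py <<'E'
from h import *
m=camera_model('top')
def A(c,z): return back(m,np.array(c)/5.7+[195-.4,190-.4],z)[:,:2]*1000
def B(c,z): return back(m,np.array(c)/5.7+[345-.4,170-.4],z)[:,:2]*1000
T={'blue':[(137,180),(178,174),(192,242),(147,250)],'red':[(387,153),(425,149),(428,216),(387,221)],'yel':[(573,100),(613,97),(614,172),(577,177)]}
W={'blue':[None,(209,159),(229,274),(157,287)],'red':[(378,139),(456,137),(458,251),(378,253)],'yel':[(564,94),(630,91),(634,207),(569,211)]}
for n in T:
    p=A(T[n],.116); l=(p[0]+p[1]-p[2]-p[3]); print(n,'tab',p.mean(0).round(1),'long dir deg',np.degrees(np.arctan2(l[1],l[0])).round(1))
    w=A([q for q in W[n] if q],.070)
    if len(w)==4:c=w.mean(0);
    else: c=(w[0]+w[2])/2+0*w[0]; c=(w[0]+w[1])/2+(w[2]-w[1])/2
    l=w[-3]-w[-2]; print('   wood',c.round(1),np.degrees(np.arctan2(l[1],l[0])).round(1))
pl=B([(283,176),(312,322)],.07); mo=B([(345,138),(388,334)],.071)
bs=B([(42,175),(97,437)],.02)
for n,q in(('plate',pl),('mould',mo),('base',bs)):
    d=q[0]-q[1]; print(n,q.mean(0).round(1),np.linalg.norm(d).round(1),np.degrees(np.arctan2(d[1],d[0])).round(1))
mt=B([(345,138),(388,334),(608,290),(562,97)],.071);print(mt.round(1),mt.mean(0))
ho=B([(75,207),(218,184),(250,343),(105,374)],.075);print('dial housing',ho.mean(0))
E
python3 meas.py
```

```text
blue tab [500.6 317.2] long dir deg 12.2
   wood [500.5 317.4] 12.0
red tab [514.9 192.6] long dir deg 2.8
   wood [516.  193.1] 2.3
yel tab [540.3  97. ] long dir deg 2.6
   wood [540.1  97. ] 2.6
plate [ 549.5 -197.5] 79.9 9.7
mould [ 556.7 -234.4] 107.7 10.6
base [525.9 -79.2] 148.3 11.3
[[ 609.6 -224.5]
 [ 503.7 -244.3]
 [ 527.5 -363. ]
 [ 632.7 -343. ]] [ 568.39336792 -293.68139121]
dial housing [ 533.55924721 -124.36632696]
```

Request:
arm_command(moves="16 -35 10 4.4 60;16 -35 10 4.4 60;16 -35 10 4.4 60;16 -35 10 4.4 60;16 -35 10 4.4 60;16 -35 10 4.4 60;16 -35 10 4.4 60;16 -35 10 4.6 60", newtons=40)

```text
time: 0.77
eef_pos: [0.3567, 0.2184, 0.2766]
ee_rot: [-0.0, -0.097, 0.995, -0.0]
force: [1.0, 0.1, -0.3]
width: 0.702
finger_force: 0.0
```

```bash
python3 - <<'E'
from h import *
o=sensors.get_obs();m=camera_model('wrist');print(o['eef_pos'],o['q'],m['position'],rot(m).round(2),m['fovy'])
E
```

```text
[0.35671018 0.21842479 0.27655988] [ 4.13654590e-01 -2.09526132e-01  1.49415080e+00  5.72525390e-05
  1.85721017e+00 -1.35054942e+00] [0.2844774  0.20329992 0.45335242] [[-0.19 -0.94 -0.28]
 [ 0.98 -0.19 -0.05]
 [-0.   -0.29  0.96]] 66.20722973106088
```

```bash
python3 - <<'E'
from h import *
import pickle
m=camera_model('wrist');im=camera('wrist');cv2.imwrite('pics/w1.png',im);pickle.dump(m,open('w1.pkl','wb'))
print(proj(m,[[.5006,.3172,.116],[.515,.193,.116],[.540,.097,.116]]))
E
```

```text
[[371.9754636  293.62277486]
 [274.41178627 287.06342854]
 [198.1017909  290.29980109]]
```

Request:
arm_command(moves="14 -35 -6 0 60;14 -35 -6 0 60;14 -35 -6 0 60;14 -35 -6 0 60;14 -35 -6 0 60;14 -35 -6 0 60;14 -35 -6 0 60;14 -35 -6 0 60")

```text
time: 1.48
eef_pos: [0.4688, -0.0614, 0.2276]
ee_rot: [-0.0, -0.094, 0.996, 0.0]
force: [0.3, 0.2, 0.3]
width: 0.71
finger_force: 0.0
```

Request:
arm_command(moves="14 -35 -7 0 60;14 -35 -7 0 60;14 -35 -7 0 60;8 -27 -6 0 60;0 0 0 0 60;0 0 0 0 60")

```text
time: 1.98
eef_pos: [0.5182, -0.1925, 0.1994]
ee_rot: [-0.002, -0.093, 0.996, 0.001]
force: [-1.1, 0.3, 0.5]
width: 0.702
finger_force: 0.0
```

```bash
python3 - <<'E'
from h import *
import pickle
o=sensors.get_obs();print(o['eef_pos'],o['q'])
m=camera_model('wrist');im=camera('wrist');cv2.imwrite('pics/w2.png',im);pickle.dump(m,open('w2.pkl','wb'))
pts=proj(m,[[.5495,-.1975,.07],[.5567,-.2344,.071]]);print(pts)
u,v=pts.mean(0).astype(int);a=cv2.resize(im[max(0,v-75):v+75,max(0,u-100):u+100],None,fx=4,fy=4,interpolation=cv2.INTER_CUBIC);print(max(0,u-100),max(0,v-75))
cv2.imwrite('pics/w2c.png',a)
E
```

```text
[ 0.51819583 -0.19251471  0.1994475 ] [-4.58557376e-01  9.60961591e-02  1.35517280e+00  4.35805497e-04
  1.69433505e+00 -2.21549919e+00]
[[307.73474079 205.44848632]
 [271.96304116 205.95695119]]
189 130
```

View pics/w2c.png

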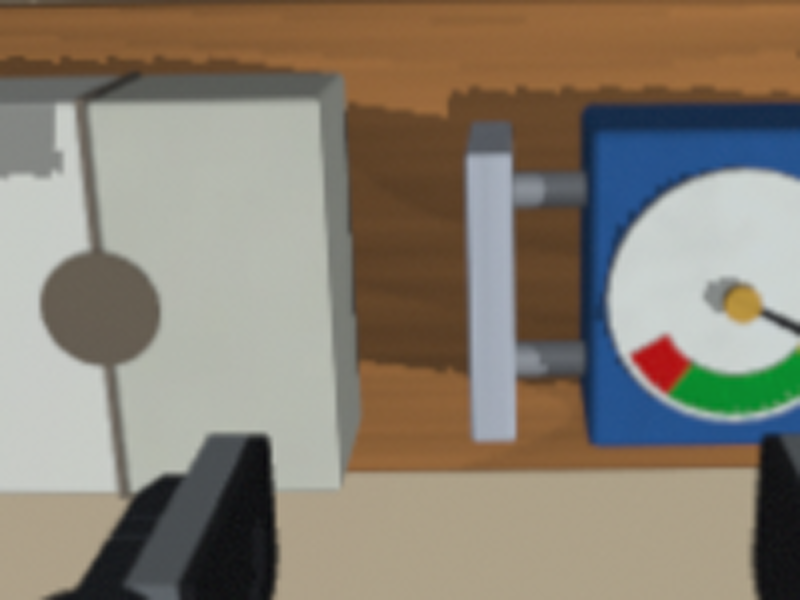

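View pics/w1.png

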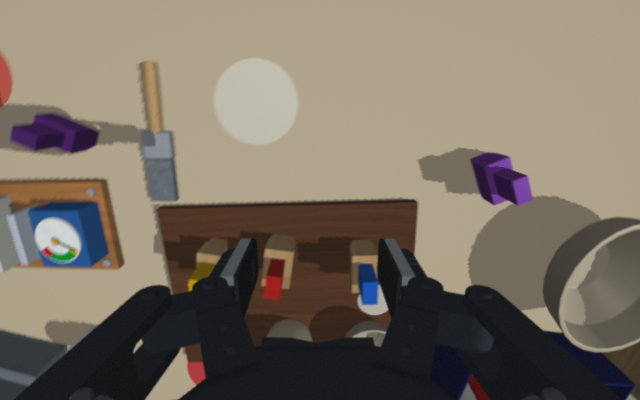

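w2c: the mould's upper edge runs (320,100)-(341,485) and the plate's face edge (467,153)-(472,440); the needle is at rest. w1: pieces standing as before.

```bash
python3 - <<'E'
from h import *
import pickle
m=pickle.load(open('w2.pkl','rb'))
def C(c,z): return back(m,np.array(c)/4+[189-.4,130-.4],z)[:,:2]*1000
pl=C([(467,153),(472,440)],.07);mo=C([(320,100),(341,485)],.071)
for q in(pl,mo):
    d=q[1]-q[0];print(q.round(1),q.mean(0).round(1),np.linalg.norm(d),np.degrees(np.arctan2(d[1],d[0])))
for a in(9.5,10.5,11.5):
    a=np.radians(a);yd=np.array([-np.sin(a),np.cos(a)]);print((pl.mean(0)-mo.mean(0))@yd)
print('mould bottom edge',C([(361,412)],.02),'housing',C([(597,130),(594,443)],.075))
o=sensors.get_obs();print(2*np.degrees(np.arctan2(o['ee_rot'][2],o['ee_rot'][1]))-90-180)
E
```

```text
[[ 510.3 -207. ]
 [ 588.4 -191.8]] [ 549.4 -199.4] 79.59565263572945 11.059888815932899
[[ 503.6 -245.6]
 [ 608.  -224.9]] [ 555.8 -235.3] 106.49812736997467 11.226262714902209
36.43276972615244
36.43489486569065
36.42592158330001
mould bottom edge [[ 608.60432354 -225.25378756]] housing [[ 497.51324564 -176.28526537]
 [ 580.91404008 -159.6593237 ]]
-79.23195821628337
```

Request:
arm_command(moves="-2 39 0 1.4 60;-2 39 0 0 60;-2 39 0 0 60;-2 39 0 0 60;-2 39 0 0 60;-2 39 0 0 60;-1 39 0 0 60;-1 39 0 0 60")

```text
time: 2.7
eef_pos: [0.5033, 0.1235, 0.2026]
ee_rot: [0.001, -0.107, 0.994, 0.0]
force: [1.4, -0.2, 0.0]
width: 0.707
finger_force: 0.0
```

Request:
arm_command(moves="-1 39 0 0 60;-1 39 0 0 55;-1 39 0 0 50;-1 39 0 0 50;0 41 0 0 50;0 0 -30 0 50;0 0 -30 0 50;0 0 0 0 50")

```text
time: 3.37
eef_pos: [0.4952, 0.3176, 0.1348]
ee_rot: [-0.006, -0.108, 0.994, -0.002]
force: [-0.8, -0.7, -1.1]
width: 0.589
finger_force: 0.0
```

Request:
arm_command(moves="0 0 -30 0 50;0 0 -15 0 50;0 0 -10 0 50;0 0 0 0 50;0 0 0 0 50")

```text
time: 3.78
eef_pos: [0.5008, 0.3175, 0.0877]
ee_rot: [0.001, -0.107, 0.994, 0.0]
force: [0.1, 0.3, 0.5]
width: 0.59
finger_force: 0.0
```

Request:
arm_command(moves="0 0 -6 0 50;0 0 -4 0 40;0 0 0 0 10;0 0 0 0 10;0 0 0 0 10;0 0 0 0 10;0 0 0 0 10", newtons=40)

```text
time: 4.37
eef_pos: [0.501, 0.3173, 0.0768]
ee_rot: [0.0, -0.106, 0.994, 0.0]
force: [0.0, 1.0, 0.7]
width: 0.215
finger_force: 39.2
```

Request:
arm_command(moves="0 0 15 0 10;0 0 30 0 10;0 0 35 0 10;0 0 30 0 10;3 -35 0 0 10;4 -38 0 -1 10;4 -38 0 0 10;4 -38 0 0 10")

```text
time: 5.03
eef_pos: [0.5154, 0.167, 0.1865]
ee_rot: [0.0, -0.099, 0.995, 0.0]
force: [1.0, 0.1, -0.2]
width: 0.212
finger_force: 39.3
```

Request:
arm_command(moves="4 -38 0 0 10;4 -38 0 0 10;4 -38 0 0 10;4 -38 0 0 10;4 -38 0 0 10;4 -38 0 0 10;4 -38 0 0 10;4 -38 0 0 10")

```text
time: 5.7
eef_pos: [0.5474, -0.1376, 0.1863]
ee_rot: [-0.0, -0.098, 0.995, 0.0]
force: [0.9, 0.9, -0.7]
width: 0.221
finger_force: 39.3
```

Request:
arm_command(moves="4 -38 0 0 10;1 -40 0 0 10;0 0 0 0 10;0 0 0 0 10;0 0 0 0 10")

```text
time: 6.12
eef_pos: [0.5524, -0.2135, 0.1859]
ee_rot: [-0.0, -0.098, 0.995, 0.001]
force: [-0.0, 0.7, -0.7]
width: 0.216
finger_force: 39.4
```

```bash
python3 - <<'E'
from h import *
import pickle
o=sensors.get_obs();print(o['eef_pos'],o['force'],o['wrist_torque'],o['q'][5])
m=camera_model('wrist');im=camera('wrist');cv2.imwrite('pics/w3.png',im);pickle.dump(m,open('w3.pkl','wb'))
u,v=proj(m,[.552,-.21,.1])[0].astype(int);u0,v0=u-100,v-75;print(u0,v0)
cv2.imwrite('pics/w3c.png',cv2.resize(im[v0:v0+150,u0:u0+200],None,fx=4,fy=4,interpolation=cv2.INTER_CUBIC))
E
```

```text
[ 0.5524368  -0.21353862  0.18592775] [-0.00579751  0.73634661 -0.73182509] [ 0.02336826 -0.00813695 -0.00894087] -2.231202438530099
222 114
```

View pics/w3c.png

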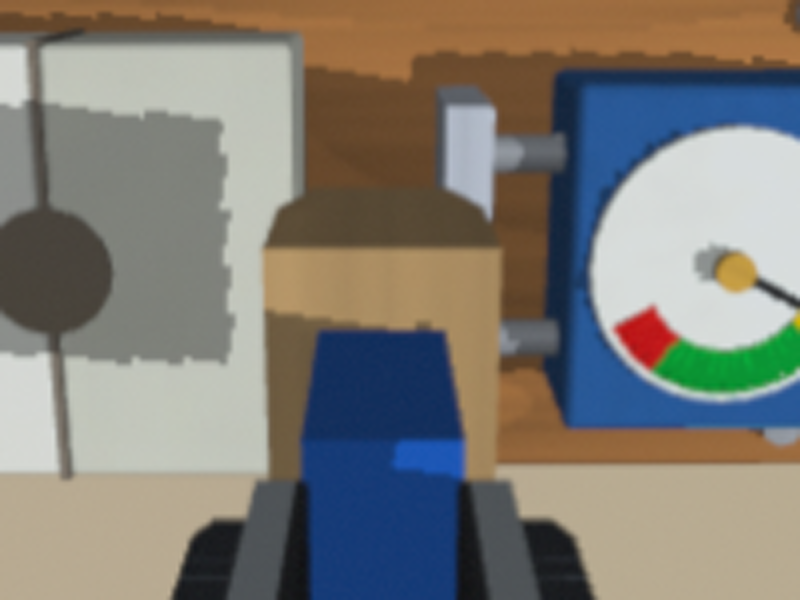

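w3c: the piece is held squarely, upper wood edge (264,247)-(500,247). Mould edge at (292,42); plate face corner at about (443,103).

```bash
python3 - <<'E'
from h import *
import pickle
m=pickle.load(open('w3.pkl','rb'))
def C(c,z): return back(m,np.array(c)/4+[222-.4,114-.4],z)[:,:2]*1000
a=np.radians(11.1);M=np.array([[np.cos(a),np.sin(a)],[-np.sin(a),np.cos(a)]])
w=C([(264,247),(500,247)],.179);print(w,np.linalg.norm(w[1]-w[0]),np.degrees(np.arctan2(*(w[1]-w[0])[::-1])))
P=np.array([549.4,-199.4])
for n,q in(('wood',w),('mould',C([(292,42),(291,100)],.071)),('plate',C([(443,103)],.07))):print(n,q.round(1),((q-P)@M.T).round(1))
E
```

```text
[[ 525.87846095 -238.37468355]
 [ 518.81715794 -202.81465985]] 36.25434161686375 101.23136028198726
wood [[ 525.9 -238.4]
 [ 518.8 -202.8]] [[-30.6 -33.7]
 [-30.7   2.5]]
mould [[ 503.  -245.8]
 [ 516.3 -243.6]] [[-54.4 -36.6]
 [-41.  -37. ]]
plate [[ 510.1 -208.2]] [[-40.2  -1.1]]
```

Request:
arm_command(moves="0 -2 -15 0 10;0 0 -20 0 10;0 0 -20 0 10;0 0 -3 0 10;0 0 -3 0 10;0 0 -3 0 10;0 0 -3 0 10;0 0 0 0 10")

```text
time: 6.83
eef_pos: [0.5531, -0.2156, 0.1202]
ee_rot: [0.001, -0.098, 0.995, -0.0]
force: [-0.3, -0.6, -0.9]
width: 0.211
finger_force: 39.4
```

Request:
arm_command(moves="0 0 -2 0 10;0 0 -2 0 10;0 0 -2 0 10;0 0 0 0 10")

```text
time: 7.17
eef_pos: [0.5525, -0.2157, 0.113]
ee_rot: [-0.0, -0.098, 0.995, 0.0]
force: [-0.9, 0.8, -1.1]
width: 0.219
finger_force: 39.4
```

Request:
arm_command(moves="0 0 -2 0 10;0 0 -2 0 10;0 0 -2 0 10;0 0 0 0 10")

```text
time: 7.5
eef_pos: [0.5528, -0.216, 0.1074]
ee_rot: [0.0, -0.098, 0.995, -0.0]
force: [-0.7, -1.1, -0.8]
width: 0.212
finger_force: 39.5
```

Request:
arm_command(moves="0 0 -3 0 10;0 0 -3 0 10;0 0 -3 0 10;0 0 0 0 10")

```text
time: 7.83
eef_pos: [0.5524, -0.2159, 0.0974]
ee_rot: [-0.001, -0.098, 0.995, 0.0]
force: [1.3, -0.4, -2.3]
width: 0.214
finger_force: 39.3
```

```bash
python3 - <<'E'
from h import *
o=sensors.get_obs();print(o['eef_pos'],o['force'],o['wrist_torque'])
m=camera_model('wrist');im=camera('wrist');cv2.imwrite('pics/w4.png',im)
u,v=proj(m,[.55,-.18,.075])[0].astype(int);u0,v0=u-100,v-75;print(u0,v0)
cv2.imwrite('pics/w4c.png',cv2.resize(im[v0:v0+150,u0:u0+200],None,fx=4,fy=4,interpolation=cv2.INTER_CUBIC))
E
```

```text
[ 0.55236659 -0.21585323  0.09736261] [ 1.33683425 -0.39102965 -2.34080334] [-0.26420596 -0.14615029 -0.00128744]
269 145
```

View pics/w4c.png

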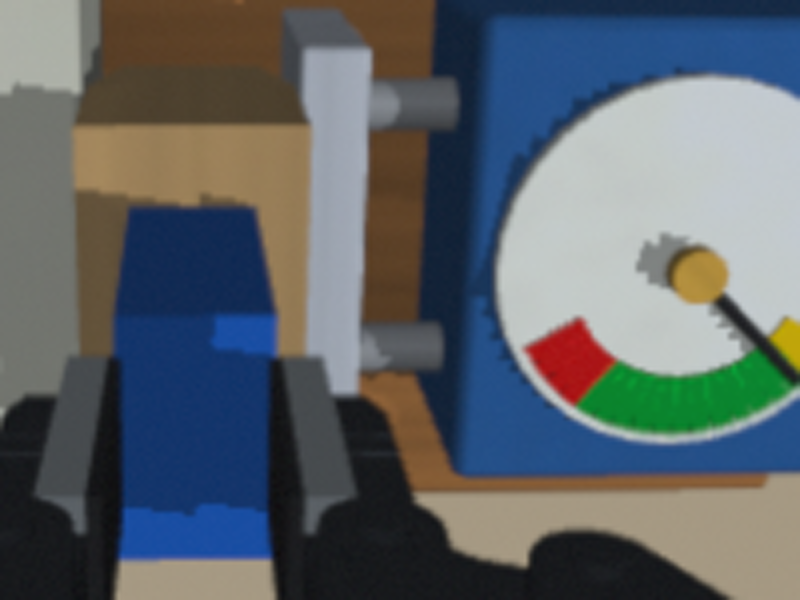

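The needle now sits near the yellow/green border at about (780,370). The piece slides in with little force, so I'll push it home and let go before judging it.

Request:
arm_command(moves="0 0 -3 0 10;0 0 -3 0 10;0 0 -3 0 10;0 0 -3 0 10;0 0 0 0 10")

```text
time: 8.3
eef_pos: [0.5524, -0.2158, 0.0855]
ee_rot: [-0.0, -0.098, 0.995, 0.0]
force: [0.0, -1.4, -3.3]
width: 0.21
finger_force: 39.3
```

Request:
arm_command(moves="0 0 -2 0 10;0 0 -2 0 10;0 0 0 0 10")

```text
time: 8.55
eef_pos: [0.5526, -0.2158, 0.082]
ee_rot: [-0.0, -0.098, 0.995, 0.0]
force: [0.3, -1.1, -1.4]
width: 0.215
finger_force: 39.4
```

Request:
arm_command(moves="0 0 -1 0 10;0 0 -1 0 10;0 0 -1 0 10;0 0 0 0 10")

```text
time: 8.88
eef_pos: [0.5527, -0.2158, 0.0793]
ee_rot: [-0.0, -0.098, 0.995, -0.0]
force: [0.4, -1.5, -0.7]
width: 0.211
finger_force: 39.5
```

Request:
arm_command(moves="0 0 -1 0 10;0 0 -1 0 10;0 0 0 0 10")

```text
time: 9.13
eef_pos: [0.5529, -0.216, 0.0788]
ee_rot: [0.0, -0.098, 0.995, -0.0]
force: [-1.2, -1.2, 4.5]
width: 0.214
finger_force: 40.0
```

Request:
arm_command(moves="0 0 0 0 24;0 0 0 0 30;0 0 0 0 40;0 0 0 0 40;0 0 15 0 40;0 0 30 0 40;0 0 30 0 40;0 0 0 0 40")

```text
time: 9.8
eef_pos: [0.5559, -0.2171, 0.1599]
ee_rot: [0.005, -0.098, 0.995, -0.003]
force: [0.1, -0.5, 2.0]
width: 0.469
finger_force: 0.0
```

```bash
python3 - <<'E'
from h import *
o=sensors.get_obs();print(o['eef_pos'],o['force'])
m=camera_model('wrist');im=camera('wrist');cv2.imwrite('pics/w5.png',im)
u,v=proj(m,[.55,-.19,.075])[0].astype(int);u0,v0=u-100,v-75;print(u0,v0)
cv2.imwrite('pics/w5c.png',cv2.resize(im[v0:v0+150,u0:u0+200],None,fx=4,fy=4,interpolation=cv2.INTER_CUBIC))
E
```

```text
[ 0.55592395 -0.21713243  0.15986144] [ 0.08626481 -0.50638241  1.97516775]
250 112
```

View pics/w5c.png

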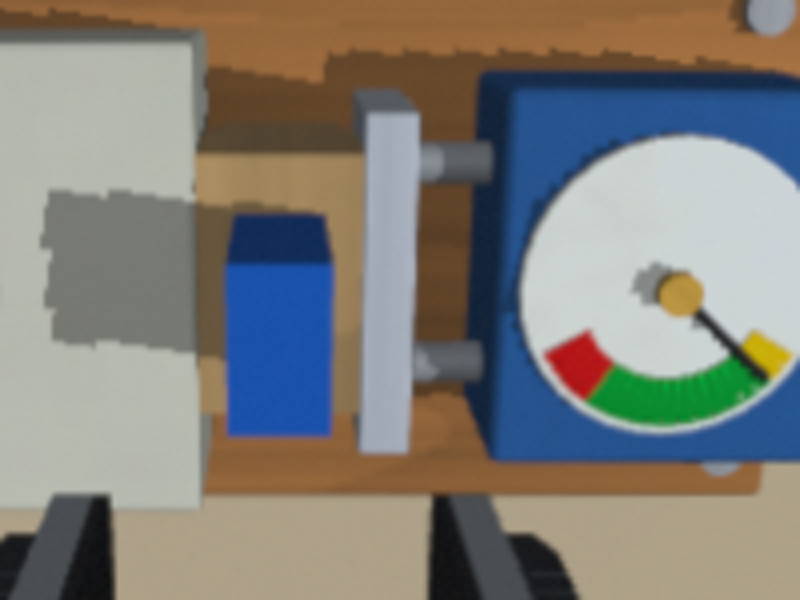

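The piece is home and the needle, from pivot (681,295) to tip (768,380), is right at the yellow/green border. I'll measure its angle precisely against the rest picture.

```bash
cat > needle.py <<'E'
from h import *
def needle(im,m,ang0=None):
    # unwarp dial plane to metric top view in press axes: housing centre approx press (0,72) z=.077
    a=np.radians(11.1);ex=np.array([np.cos(a),np.sin(a),0]);ey=np.array([-np.sin(a),np.cos(a),0])
    P=np.array([.5494,-.1994,.0765]);g=np.arange(-35,35,.25)/1000
    X,Y=np.meshgrid(g,g);W=P+ (X[...,None])*ex+(.072+Y[...,None])*ey
    uv=proj(m,W.reshape(-1,3)).reshape(*X.shape,2).astype(np.float32)
    r=cv2.remap(im,uv[...,0],uv[...,1],cv2.INTER_CUBIC)
    h=cv2.cvtColor(r,cv2.COLOR_BGR2HSV)
    orange=cv2.inRange(h,(10,120,120),(22,255,230))
    n,l,s,c=cv2.connectedComponentsWithStats(orange)
    cand=[i for i in range(1,n) if s[i,4]>60]
    i=min(cand,key=lambda i:np.hypot(*(c[i]-140)))
    px,py=c[i]
    res=[]
    for th in np.radians(np.arange(0,360,.5)):
        rr=np.arange(22,64,1.);x=(px+rr*np.cos(th)).astype(np.float32)[None];y=(py+rr*np.sin(th)).astype(np.float32)[None]
        res.append(cv2.remap(r,x,y,cv2.INTER_LINEAR).max(2).mean())
    res=np.array(res);k=res.argmin();w=np.arange(k-8,k+9);wt=np.clip(res[w%720].max()-res[w%720],0,None)**2
    return (w*wt).sum()/wt.sum()*.5,(px,py),r
E
python3 - <<'E'
from needle import *
import pickle
a=needle(cv2.imread('pics/w2.png'),pickle.load(open('w2.pkl','rb')))
c=needle(cv2.imread('pics/w3.png'),pickle.load(open('w3.pkl','rb')))
m=camera_model('wrist')
b=needle(camera('wrist'),m)
for q in(a,c,b):print(q[:2])
print('rad',np.radians(a[0]-b[0]))
t=needle(cv2.imread('pics/top0.png'),camera_model('top'));t2=needle(camera('top'),camera_model('top'));print(t[:2],t2[:2])
cv2.imwrite('pics/d.png',cv2.resize(np.hstack([a[2],b[2]]),None,fx=1.4,fy=1.4))
E
```

```text
(np.float64(65.26214277496489), (np.float64(135.6922339405561), np.float64(134.75838926174498)))
(np.float64(64.26993073478809), (np.float64(136.85621521335807), np.float64(132.24582560296847)))
(np.float64(46.81728623915975), (np.float64(136.15967153284672), np.float64(132.30474452554745)))
rad 0.321923476607795
(np.float64(64.4672941901047), (np.float64(143.2984126984127), np.float64(148.21587301587303))) (np.float64(48.833366530130185), (np.float64(142.96869565217392), np.float64(147.52521739130435)))
```

View pics/d.png

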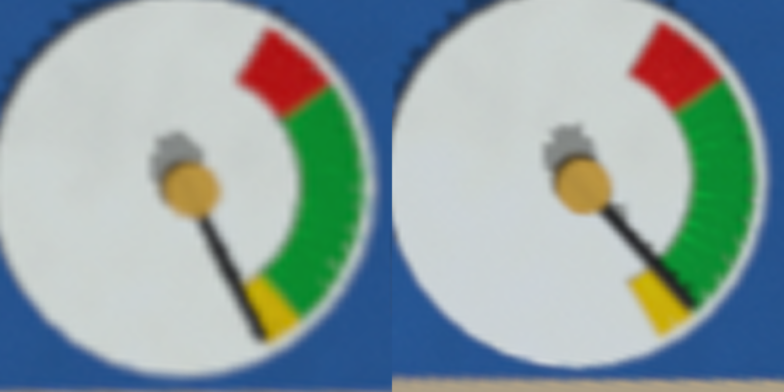

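The needle is at 0.27-0.32 rad, so about 0.75 mm of push-back, right on the border. The stated gap range (30.5-38.5 mm) suggests a true fit gives 1.5-3.5 mm. So the 37 is loose, perhaps slightly askew, and the 40 is the snug one. I'll put the 37 back and try red.

Request:
arm_command(moves="0 0 -30 0 40;0 0 -30 0 40;0 0 -13 0 40;0 0 0 0 10;0 0 0 0 10;0 0 0 0 10;0 0 0 0 10", newtons=40)

```text
time: 10.53
eef_pos: [0.5524, -0.2153, 0.0799]
ee_rot: [-0.0, -0.098, 0.995, 0.001]
force: [-1.3, 0.6, -3.9]
width: 0.22
finger_force: 42.0
```

Request:
arm_command(moves="0 0 5 0 10;0 0 10 0 10;0 0 20 0 10;0 0 30 0 10;0 0 30 0 10;0 0 15 0 10;-4 38 0 1 10;-4 38 0 0 10")

```text
time: 11.2
eef_pos: [0.547, -0.1416, 0.1948]
ee_rot: [0.005, -0.105, 0.994, -0.002]
force: [0.6, 1.2, -2.3]
width: 0.212
finger_force: 42.3
```

Request:
arm_command(moves="-4 38 0 0 10;-4 38 0 0 10;-4 38 0 0 10;-4 38 0 0 10;-4 38 0 0 10;-4 38 0 0 10;-4 38 0 0 10;-4 38 0 0 10")

```text
time: 11.87
eef_pos: [0.5138, 0.1662, 0.1931]
ee_rot: [0.004, -0.106, 0.994, 0.0]
force: [1.1, -0.2, -0.9]
width: 0.219
finger_force: 42.3
```

Request:
arm_command(moves="-4 38 0 0 10;-4 38 0 0 10;-4 38 0 0 10;0 39 0 0 10;0 0 0 0 10;0 0 0 0 10;0 0 0 0 10")

```text
time: 12.45
eef_pos: [0.5016, 0.3174, 0.1916]
ee_rot: [0.002, -0.107, 0.994, 0.0]
force: [0.4, 0.5, -1.3]
width: 0.212
finger_force: 42.3
```

Request:
arm_command(moves="0 0 -35 0 10;0 0 -35 0 10;0 0 -25 0 10;0 0 -10 0 10;0 0 -5 0 10;0 0 -2 0 10;0 0 -1 0 10;0 0 0 0 10")

```text
time: 13.12
eef_pos: [0.5022, 0.3176, 0.0788]
ee_rot: [0.002, -0.106, 0.994, 0.001]
force: [-0.5, -0.4, -1.0]
width: 0.223
finger_force: 42.3
```

Request:
arm_command(moves="0 0 -1 0 10;0 0 0 0 10;0 0 0 0 24;0 0 0 0 32;0 0 0 0 45;0 0 10 0 50;0 0 30 0 50;0 0 35 0 50")

```text
time: 13.78
eef_pos: [0.4989, 0.3164, 0.1487]
ee_rot: [-0.003, -0.107, 0.994, -0.001]
force: [1.0, -0.1, 0.3]
width: 0.584
finger_force: 0.0
```

Request:
arm_command(moves="4 -35 0 -5 50;4 -35 0 -4.6 50;4 -35 0 0 50;2 -20 0 0 50;0 0 -20 0 50;0 0 -20 0 50;0 0 0 0 50;0 0 0 0 50")

```text
time: 14.45
eef_pos: [0.514, 0.192, 0.1101]
ee_rot: [-0.001, -0.023, 1.0, -0.0]
force: [-0.2, -0.3, -0.1]
width: 0.585
finger_force: 0.0
```

Request:
arm_command(moves="1 0 -20 0 50;0 0 -10 0 50;0 0 -3 0 40;0 0 0 0 10;0 0 0 0 10;0 0 0 0 10;0 0 0 0 10;0 0 0 0 10", newtons=45)

```text
time: 15.12
eef_pos: [0.5162, 0.1924, 0.0782]
ee_rot: [0.001, -0.023, 1.0, 0.0]
force: [0.3, -0.1, 0.5]
width: 0.208
finger_force: 44.1
```

Request:
arm_command(moves="0 0 15 0 10;0 0 30 0 10;0 0 35 0 10;0 0 30 0 10;3 -37 0 4 10;3 -37 0 4.5 10;3 -37 0 0 10;3 -37 0 0 10")

```text
time: 15.78
eef_pos: [0.5277, 0.043, 0.188]
ee_rot: [0.001, -0.098, 0.995, -0.0]
force: [0.8, 0.1, -1.4]
width: 0.206
finger_force: 44.2
```

Request:
arm_command(moves="3 -37 0 0 10;3 -37 0 0 10;3 -37 0 0 10;3 -37 0 0 10;4 -37 0 0 10;4 -37 0 0 10;4 -37 0 0 10;0 0 0 0 10")

```text
time: 16.45
eef_pos: [0.5512, -0.2219, 0.1866]
ee_rot: [-0.001, -0.093, 0.996, -0.002]
force: [-0.5, 0.3, -1.8]
width: 0.211
finger_force: 44.3
```

Request:
arm_command(moves="0 0 -20 0 10;0 0 -20 0 10;0 0 -10 0 10;0 0 -5 0 10;0 0 0 0 10;0 0 0 0 10")

```text
time: 16.95
eef_pos: [0.552, -0.2146, 0.1331]
ee_rot: [0.0, -0.097, 0.995, -0.0]
force: [-0.5, 0.3, -1.2]
width: 0.208
finger_force: 44.3
```

Request:
arm_command(moves="0 0 -3 0 10;0 0 -3 0 10;0 0 -3 0 10;0 0 0 0 10")

```text
time: 17.28
eef_pos: [0.5517, -0.2149, 0.1232]
ee_rot: [-0.0, -0.097, 0.995, -0.0]
force: [0.4, -0.1, -1.3]
width: 0.207
finger_force: 44.3
```

Request:
arm_command(moves="0 0 -2 0 10;0 0 -2 0 10;0 0 0 0 10")

```text
time: 17.53
eef_pos: [0.5518, -0.2152, 0.1194]
ee_rot: [0.0, -0.097, 0.995, -0.0]
force: [0.8, -0.6, -0.7]
width: 0.208
finger_force: 44.3
```

Request:
arm_command(moves="0 0 -2 0 10;0 0 -2 0 10;0 0 0 0 10")

```text
time: 17.78
eef_pos: [0.5518, -0.2152, 0.1154]
ee_rot: [0.0, -0.097, 0.995, -0.0]
force: [1.0, -2.0, -0.0]
width: 0.208
finger_force: 44.4
```

Request:
arm_command(moves="0 0 -2 0 10;0 0 -2 0 10;0 0 0 0 10")

```text
time: 18.03
eef_pos: [0.5521, -0.2149, 0.1121]
ee_rot: [0.001, -0.097, 0.995, -0.0]
force: [0.3, -1.5, 2.9]
width: 0.211
finger_force: 44.8
```

Request:
arm_command(moves="0 0 -2 0 10;0 0 -1 0 10;0 0 0 0 10")

```text
time: 18.28
eef_pos: [0.552, -0.2147, 0.109]
ee_rot: [0.0, -0.097, 0.995, -0.0]
force: [0.0, -1.0, 3.8]
width: 0.209
finger_force: 44.9
```

Request:
arm_command(moves="0 0 -2 0 10;0 0 -2 0 10;0 0 -1 0 10;0 0 0 0 10")

```text
time: 18.62
eef_pos: [0.5515, -0.2148, 0.1028]
ee_rot: [-0.0, -0.097, 0.995, 0.0]
force: [-0.1, -1.9, 2.0]
width: 0.204
finger_force: 44.7
```

Request:
arm_command(moves="0 0 -2 0 10;0 0 -2 0 10;0 0 -1 0 10;0 0 0 0 10")

```text
time: 18.95
eef_pos: [0.5515, -0.2148, 0.0979]
ee_rot: [-0.0, -0.097, 0.995, 0.0]
force: [1.4, -1.9, 1.6]
width: 0.208
finger_force: 44.6
```

Sliding snugly with low force, so I'll keep going.

Request:
arm_command(moves="0 0 -2 0 10;0 0 -3 0 10;0 0 -2 0 10;0 0 0 0 10")

```text
time: 19.28
eef_pos: [0.5514, -0.2148, 0.0906]
ee_rot: [-0.0, -0.097, 0.995, 0.0]
force: [1.0, -2.6, 1.5]
width: 0.207
finger_force: 44.5
```

Request:
arm_command(moves="0 0 -2 0 10;0 0 -2 0 10;0 0 -2 0 10;0 0 0 0 10")

```text
time: 19.62
eef_pos: [0.5515, -0.2148, 0.0848]
ee_rot: [-0.0, -0.097, 0.995, 0.0]
force: [1.6, -2.0, 0.9]
width: 0.209
finger_force: 44.6
```

Request:
arm_command(moves="0 0 -1 0 10;0 0 -1 0 10;0 0 -1 0 10;0 0 0 0 10")

```text
time: 19.95
eef_pos: [0.5517, -0.2148, 0.0822]
ee_rot: [-0.0, -0.097, 0.995, -0.0]
force: [0.7, -2.2, 2.1]
width: 0.209
finger_force: 44.7
```

Home is expected at TCP z of about 80.2, so I'll go in 1 mm steps until the floor pushes back.

Request:
arm_command(moves="0 0 -1 0 10;0 0 -1 0 10;0 0 0 0 10")

```text
time: 20.2
eef_pos: [0.5517, -0.2149, 0.0803]
ee_rot: [0.0, -0.097, 0.995, -0.0]
force: [1.2, -3.3, 1.6]
width: 0.208
finger_force: 44.7
```

Request:
arm_command(moves="0 0 -0.5 0 10;0 0 -0.5 0 10;0 0 0 0 10")

```text
time: 20.45
eef_pos: [0.5518, -0.2149, 0.0802]
ee_rot: [0.0, -0.097, 0.995, -0.0]
force: [0.0, -2.1, 6.1]
width: 0.209
finger_force: 45.1
```

Request:
arm_command(moves="0 -0.5 -0.5 0 10;0 0 0 0 10;0 0 0 0 24;0 0 0 0 30;0 0 0 0 40;0 0 0 0 40;0 0 15 0 40;0 0 30 0 40")

```text
time: 21.12
eef_pos: [0.5484, -0.2133, 0.1184]
ee_rot: [-0.005, -0.097, 0.995, 0.004]
force: [0.9, -0.4, -0.9]
width: 0.47
finger_force: 0.0
```

Request:
arm_command(moves="0 0 30 0 40;0 0 0 0 40;0 0 0 0 40;0 0 0 0 40")

```text
time: 21.45
eef_pos: [0.5513, -0.2149, 0.1532]
ee_rot: [-0.0, -0.097, 0.995, 0.001]
force: [0.5, 0.3, -0.8]
width: 0.467
finger_force: 0.0
```

```bash
python3 - <<'E'
from needle import *
m=camera_model('wrist');im=camera('wrist')
b=needle(im,m);t=camera('top');c=needle(t,camera_model('top'));print('rad',np.radians(65-b[0]),np.radians(64.5-c[0]))
u,v=proj(m,[.55,-.19,.075])[0].astype(int)
A=cv2.resize(im[v-62:v+63,u-100:u+100],(640,400),interpolation=cv2.INTER_CUBIC)
B=cv2.resize(t[170:265,190:480],(640,200),interpolation=cv2.INTER_CUBIC)
cv2.imwrite('pics/fin.png',np.vstack([A,B]))
E
```

```text
rad -4.720233829940443 -4.866506851474791
```

View pics/fin.png

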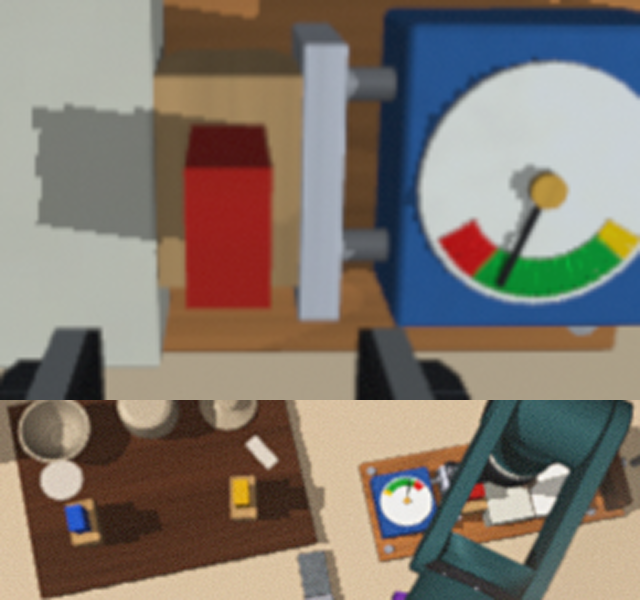

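The red piece is home between mould and plate, flush with the mould. The needle, from (548,190) to (503,282), is well inside the green at about 1.4-1.55 rad. Blue and yellow stand on the board, and the gripper is clear.

```bash
python3 -c "
from plant import arm;print(arm.hand_in())"
```

```text
the job is handed in; nothing more can be done
None
```

I left the 40 mm piece (red tab) pushed fully home in the gap and let go, with the needle in the green at about 1.4–1.55 rad. The 37 mm slid in but its needle sat right on the yellow/green border, so I put it back on the ware board; the 34 mm never left it, and I handed the job in at about 21.5 s.

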